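# Lock the pattern press with its T-key

## Robot

A 6-joint arm with a two-finger parallel gripper is mounted at the origin on the work surface. World frame = base frame: x ahead of the robot, y to its left, z up, the work surface at z = 0. Lengths are in m, angles in degrees, forces in N, time in s.
With the tool pointing down it reaches from about 0.4 to 0.825 m from the base axis. Payload 7 kg.
Tool frame: the origin (TCP) lies midway between the tips of the shut fingers; the grasp point (between the pads) lies 19 mm behind it (hold_point_z is the distance from the TCP to the grasp point, in m); z points along the fingers, y is the line along which they close (so a half turn about z gives the same grasp; the last joint's range is limited). The gripper opens to 88 mm and grips with 3 to 60 N. Pads are 19 mm wide; open, the fingers measure 130 mm over their backs; the gripper's body (78 mm by 193 mm) begins 47 mm behind the grasp point.
Start: joints at [-53.222, 20.546, 0.682, 0, -70.136, -16.507], TCP at [0.234, -0.633, 0.227] pointing down, gripper open.
Joint ranges: [-176.03, 176.03], [-82.01, 121.73], [-58.28, 71.71], [-173.87, 95.51], [-174.79, -0.11], [-173.66, 173.66]. Speed limits (degrees/s): [136.94, 136.94, 172.46, 180, 180, 180].

## Interface

Orientations are given as [roll, pitch, yaw] about the fixed x, y, z axes, in that order (R = Rz(yaw) Ry(pitch) Rx(roll)).
In Python, from plant import get_state, capture, close_job, hold_point_z gives the robot as it stands.
- The arm moves only by the shell command python3 -m inch 'ROWS' [FORCE]. ROWS is text: rows parted by semicolons, each of 5 numbers parted by spaces: the shift along the tool's x, y, z normalised to -1 to 1, where 1 is 0.15 m, then the turn about the tool's z normalised to -1 to 1, where 1 is 360 degrees, then the opening, from 0 (shut) to 1 (fully open). In form: tx ty tz spin grip; .... A call has exactly 8 rows; each row shifts and turns the commanded pose from where the row before left it, along the tool's axes as they then stand; what a row does not reach is not made up. A row lasts 1/8 s, in which the tool goes at most 62.5 mm and 10.7 degrees, less where a joint would pass 70% of its speed; a pose out of reach is approached as far as the arm can. A call with a number of a shift or a turn outside -1 to 1 is refused whole. A call with a gripper value outside its range is refused whole. The fingers move at their own pace and stop on an object; FORCE is the grip in N (left out, the last holds). Time passes only in rows, so rows that do not move let the fingers close, or fill a call up. It gives the time, the measured TCP pose, the force, the opening and the grip force at its end, in the units of the state.
- get_state(): the state, without advancing time (a new reading comes with each control period).
- capture(name): name is "scene" or "side" or "wrist"; returns a dict with "color" (384x512x3 uint8, blue, green, red), "mtx" (3x3 intrinsics, pixels), "dist_coeffs" ([k1, k2, p1, p2, k3] as OpenCV has them; the pictures are not rectified), "R" (3x3) and "t" (3): a world point X has camera coordinates R X + t. Camera axes: x right, y down, z forward; pixel columns grow to the right and rows downward; lengths in m; the calibration is good to about 2 mm. A picture is of the moment at which its call begins. There is no depth.
- close_job(): hands the job in; it is judged then, once.
The state is a dict: "time_s": time; "joints": joint angles; "qd": joint speeds; "joint_torque": joint torques, N m; "tcp_pos": TCP position; "eef_rot": TCP orientation; "contact_force": force on the tool from outside, world axes, zero at the start; "moment": the same for the moment, N m; "gripper_width": finger opening in m; "gripper_force": force on a finger pad.
Only numpy, scipy, OpenCV 4.12 (cv2) and the standard library are available. Lean on these libraries where they do the work, as an engineer would, in place of code of your own. Each camera call takes 0.05 s, during which the arm holds its last target. There are 200 camera calls.

## Task

Lock the pattern press shut: take the T-key out of its rest block, pass its crosspin down through the slot in the catch plate, push the sprung board down and turn the key a quarter turn so that the crosspin sits up in the groove across the plate's underside and holds the board down by itself. Be gentle with the press, it must never be forced; let go of the key, and leave the other things on the table where they are.

Things in the scene. Friction and masses are not known exactly. Their poses are not given: they have to be found in the camera images.
- key: The T-key, loose, 160 g: wooden handle paddle on top, steel shank 9 across, and near the foot a round steel crosspin, 8 across, 36 long with round ends, along key x. Origin: crosspin centre; z up to the handle. It starts upright in the rest block, crosspin 26 above the table. The pin's two ends are alike. Contact with the press must stay under 28 N (all contacts added up).
- key_handle (a point): Centre of the key's handle paddle, 62 above the crosspin centre. The paddle is 40 along key x (parallel to the crosspin), 12 thick along key y (grasp across this), 34 tall.
- key_foot (a point): The key's lowest point: the shank's flat, chamfered tip, 20 below the crosspin centre, 9 across.
- rest: The key's rest block: fixed wooden block 78 x 46 x 48 high with a pocket from above, 42 along block x, 12 wide; the crosspin lies on ledges in it, along block x, 22 below its top. The key is drawn straight up. Origin: centre of its underside.
- press: The pattern press, fixed: dark wooden base 110 x 156, four posts, two dark steel rails along press y (38 either side of centre), and between them the steel catch plate, 64 x 63. Rails and plate are level on top, 87 above the table. The sprung pressing board lies under the plate. Nothing stands above the plate but two 4 mm screw heads. Origin: centre of the base's underside, z up.
- bridge (a point): Middle of the press at the height of the catch plate's top, 87 above the table. The plate has one through slot, 42 long along press x, 11 wide. The plate may be set anywhere along press y: the slot's middle is within 15 of this point along y and its shift is NOT reported (look or feel for it); along x it is exact. The plate is clamped and does not slide under gentle forces.
- groove (a point): Middle of the press at the height of the catch plate's underside, 75 above the table (plate 12 thick). In the underside a groove 12 wide, 4 deep runs along press y across the slot's middle, shifted with it: a crosspin turned 90 degrees (either way) under the plate rises into it and is held, pin centre then at this height.
- platen (a joint): Travel of the wooden pressing board under the catch plate, in m, growing downward: 0 at rest (its top 67 above the table), hard stop at 0.022. Springs push it up with 2 N at rest and 200 N/m more (damped). The key's foot pushes it down: about 0.012 when the crosspin sits in the groove; from 0.016 the crosspin is clear below the plate and can turn.
- tray: Open light-wood tray 200 x 130 x 50 with carving tools lying in it (mm), loose; a bystander, to be left where it is. Origin: centre of its underside.
- board: Round dark-wood carving board, 150 across, 28 high (mm), loose; a bystander, to be left where it is. Origin: centre of its underside.
- books: Two stacked flat boxes or books, about 150 x 110 x 48 (mm), loose; a bystander, to be left where it is. Origin: centre of its underside.
- cup: White mug, 72 across, 85 high (mm), loose; a bystander, to be left where it is. Origin: centre of its underside.
- awl: Awl with a handle lying on the table, 150 long (mm), loose; a bystander, to be left where it is. Origin: about the middle of its length, at the table.
- mallet: Small hammer lying on the table, about 250 long (mm), loose; a bystander, to be left where it is. Origin: about the middle of its length, at the table.
- ink: Amber jar, 48 across, 70 high (mm), loose; a bystander, to be left where it is. Origin: centre of its underside.
- stone: Grey whetstone 50 x 150 x 24 (mm), loose; a bystander, to be left where it is. Origin: centre of its underside.

How it is judged:
By the outcome, as a careful person would: the job done as asked, in the order asked, and still so for the second after the job is handed in, with the robot touching nothing.
It also fails if it takes over 72 s, if anything falls off the work surface, if the arm or the gripper's body presses on something with over 40 N, if the wrist force passes 120 N, or if a joint passes its speed limit or range.

## Working session

There is one attempt and no reset: what is moved stays moved. The work goes in short steps, Python scripts to look and compute and a shell command to move; the robot and the scene stay as the last step left them, time stands still between calls to the robot, and variables do not carry over. Pictures are saved under pics/ and viewed, at most 10 in all, crops included, and the job is handed in when it is done.

```bash
mkdir -p pics; ls
python3 - <<'E'
from plant import get_state,capture,hold_point_z
import cv2,numpy as np
print(get_state(),hold_point_z)
for n in ["scene","side"]:
    c=capture(n);cv2.imwrite(f"pics/{n}0.png",c["color"]);print(n,c["mtx"].tolist(),c["dist_coeffs"],c["R"].tolist(),c["t"].tolist())
a=cv2.imread("pics/scene0.png");
E
```

```text
pics
{'time_s': 0.0, 'joints': array([-5.32239575e+01,  2.05900683e+01,  6.32134713e-01, -1.98305658e-02,
       -7.01363109e+01, -1.65086640e+01]), 'qd': array([ 0.05554451, -0.00212646, -0.03397291, -0.01287373,  0.08409788,
        0.04287876]), 'joint_torque': array([-2.79070860e-03, -5.82718849e+01,  2.93050861e+01,  6.99748546e+00,
        6.72389375e-03, -1.56904480e-04]), 'tcp_pos': array([ 0.23363248, -0.63273662,  0.22562658]), 'eef_rot': array([ 1.79904343e+02, -8.90961382e-03, -1.59739367e+02]), 'contact_force': array([-0.5413569 , -0.19792207, -0.57282496]), 'moment': array([ 0.11453591,  0.04181233, -0.04673708]), 'gripper_force': 0.0, 'gripper_width': 0.08785262753797296} 0.0188
scene [[467.0967988295586, 0.0, 257.43044659018045], [0.0, 467.0967988295586, 191.55948826602727], [0.0, 0.0, 1.0]] [-0.09578917  0.          0.          0.          0.        ] [[0.8082412931792365, 0.5885405142221144, 0.01913308963875686], [0.33819410667935224, -0.43735189159518423, -0.8332755061355575], [-0.48204850192414317, 0.6799583708119809, -0.5525267918892315]] [-0.45843181202627437, -0.13535651983600647, 1.6711718856017492]
side [[415.1575079795662, 0.0, 252.24963089818579], [0.0, 415.1575079795662, 190.2968986638407], [0.0, 0.0, 1.0]] [-0.06986666  0.          0.          0.          0.        ] [[0.7731857993096645, -0.6340102513080679, 0.014653360780234452], [-0.4509023908613698, -0.5658371502723352, -0.6903009150270504], [0.4459492725202896, 0.5271236293394208, -0.7233739874578441]] [-0.44840101065667487, 0.3136672008957839, 1.1749256139937783]
```

View pics/scene0.png

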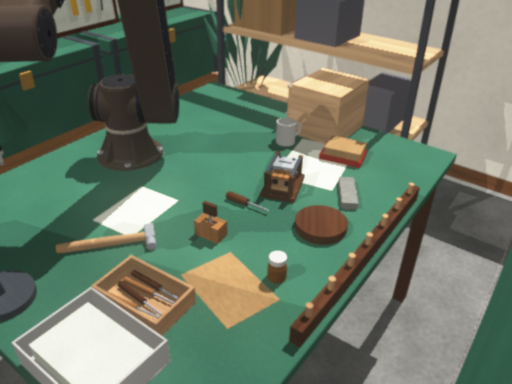

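View pics/side0.png

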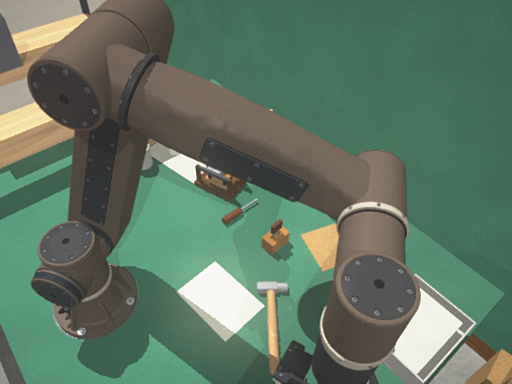

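The scene view shows the key handle at about (210,209) in its rest block (210,229), and the press at about (285,175). In the side view the handle is at about (277,227) and the press at (220,180), partly hidden by the arm. I'll triangulate these roughly, then use the wrist camera.

```bash
cat > h.py <<'E'
import cv2,numpy as np
from plant import get_state,capture
def rays(c,px):
    u=cv2.undistortPoints(np.array(px,float).reshape(-1,1,2),np.array(c["mtx"]),np.array(c["dist_coeffs"])).reshape(-1,2)
    R=np.array(c["R"]);d=np.c_[u,np.ones(len(u))]@R
    return -R.T@np.array(c["t"]),d/np.linalg.norm(d,axis=1)[:,None]
def atz(c,px,z):
    o,d=rays(c,px);return o+d*((z-o[2])/d[:,2])[:,None]
def tri(views): # [(c,px)]
    A=np.zeros((3,3));b=np.zeros(3);L=[]
    for c,p in views:
        o,d=rays(c,[p]);P=np.eye(3)-np.outer(d[0],d[0]);A+=P;b+=P@o;L.append((P,o))
    X=np.linalg.solve(A,b);return X,[round(1000*np.linalg.norm(P@(X-o)),1) for P,o in L]
def proj(c,X):
    return cv2.projectPoints(np.array(X,float).reshape(-1,1,3),cv2.Rodrigues(np.array(c["R"]))[0],np.array(c["t"]),np.array(c["mtx"]),np.array(c["dist_coeffs"]))[0].reshape(-1,2)
E
python3 - <<'E'
from h import *
s=capture("scene");d=capture("side");w=capture("wrist")
np.set_printoptions(precision=4,suppress=True)
print(tri([(s,(210,209)),(d,(277,227))]))
print("press",atz(s,[(285,165),(290,160)],.087),atz(d,[(213,172)],.087))
print("wrist",w["mtx"],w["R"]@np.array([0,0,1]), -w["R"].T@w["t"])
E
```

```text
(array([ 0.5332, -0.1729,  0.0879]), [np.float64(1.0), np.float64(1.0)])
press [[0.5628 0.149  0.087 ]
 [0.5581 0.1852 0.087 ]] [[0.5218 0.1431 0.087 ]]
wrist [[314.509    0.     260.0826]
 [  0.     314.509  196.2236]
 [  0.       0.       1.    ]] [ 0.0012  0.2776 -0.9607] [ 0.1627 -0.6592  0.3839]
```

Handle is at z = 0.088, which matches 26 + 62. Next I'll move near it for a wrist view.

```bash
python3 -m inch '-.3 .22 -.05 0 1;-.32 .23 -.05 0 1;-.32 .23 -.05 0 1;-.32 .23 -.05 0 1;-.32 .23 -.05 0 1;-.32 .23 -.05 0 1;-.3 .2 -.05 0 1;-.2 .1 -.05 0 1'; python3 -m inch '0 0 0 0 1;0 0 0 0 1;0 0 0 0 1;0 0 0 0 1;0 0 0 0 1;0 0 0 0 1;0 0 0 0 1;0 0 0 0 1'
python3 - <<'E'
from h import *
w=capture("wrist");s=get_state();print(s["tcp_pos"],s["eef_rot"])
cv2.imwrite("pics/w1.png",w["color"]);import pickle;pickle.dump(w,open("w1.pkl","wb"))
print(proj(w,[[.5332,-.1729,.088]]))
E
```

```text
time_s: 1.25
tcp_pos: [0.4858, -0.2713, 0.2871]
eef_rot: [-180.0, 0.0, -159.6]
contact_force: [-0.0, -0.2, -0.5]
gripper_width: 0.0882
gripper_force: 0.0
time_s: 2.25
tcp_pos: [0.4848, -0.2735, 0.2866]
eef_rot: [180.0, 0.0, -159.7]
contact_force: [0.1, -0.2, 1.1]
gripper_width: 0.0873
gripper_force: 0.0
[ 0.48476083 -0.27345587  0.28655283] [ 1.79999500e+02 -2.08262021e-03 -1.59727357e+02]
[[323.3335385  237.76565949]]
```

View pics/w1.png

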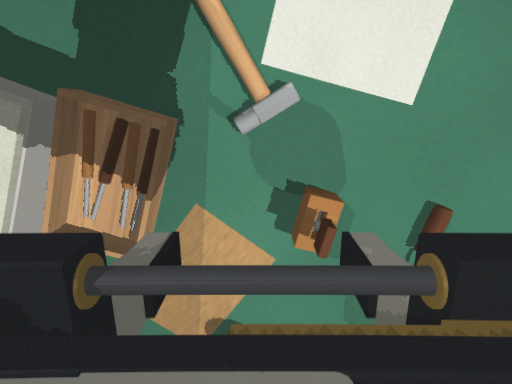

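The wrist view shows the rest block top around (318,215), with the paddle at about (326,237) rising toward the camera's lower edge. The fingers fill the lower part. I'll shift to get a second, more central view.

```bash
python3 -m inch '-.15 .12 0 0 1;-.2 .16 .1 0 1;-.15 .12 .1 0 1;0 0 0 0 1;0 0 0 0 1;0 0 0 0 1;0 0 0 0 1;0 0 0 0 1'
python3 - <<'E'
from h import *
w=capture("wrist");s=get_state();print(s["tcp_pos"],s["eef_rot"])
import pickle;pickle.dump(w,open("w2.pkl","wb"))
w1=pickle.load(open("w1.pkl","rb"))
c=[]
for v in (w,w1):
    u,r=proj(v,[[.5332,-.1729,.07]])[0].astype(int);print(u,r)
    x0,y0=max(u-50,0),max(r-60,0);print(x0,y0)
    c.append(cv2.resize(v["color"][y0:y0+100,x0:x0+100],(400,400),interpolation=cv2.INTER_CUBIC)[:400])
cv2.imwrite("pics/w2.png",np.hstack(c))
E
```

```text
time_s: 3.3
tcp_pos: [0.5342, -0.1916, 0.2568]
eef_rot: [-180.0, 0.0, -159.8]
contact_force: [-0.0, -0.6, 0.6]
gripper_width: 0.0874
gripper_force: 0.0
[ 0.53419538 -0.19151095  0.25675916] [-1.79993250e+02  1.85212960e-02 -1.59758151e+02]
275 180
225 120
320 232
270 172
```

View pics/w2.png

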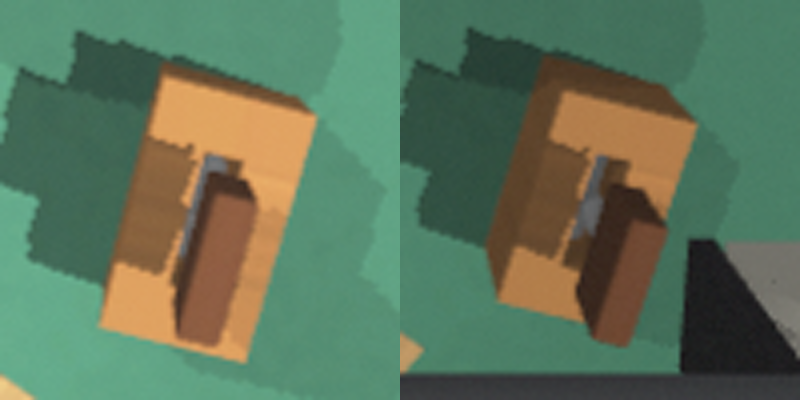

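Left crop (x4, origin 225,120): block top corners at (162,75), (316,116), (247,362), (101,327), and paddle top at (218,193), (256,200), (216,346), (178,333). The right crop (origin 270,172) shows the paddle top at (225,217), (265,230), (229,347), (190,333).

Run:
```python
from h import *
import pickle
np.set_printoptions(precision=4,suppress=True)
w2=pickle.load(open("w2.pkl","rb"));w1=pickle.load(open("w1.pkl","rb"))
A=np.array([(218,193),(256,200),(216,346),(178,333)])/4+[225,120]
B=np.array([(225,217),(265,230),(229,347),(190,333)])/4+[270,172]
P=np.array([tri([(w2,a),(w1,b)])[0] for a,b in zip(A,B)]);print(P,P.mean(0))
blk=np.array([(162,75),(316,116),(247,362),(101,327)])/4+[225,120]
Q=atz(w2,blk,.048);print(Q,Q.mean(0))
T=atz(w2,A,.105);print(T,T.mean(0));print(atz(w1,B,.105).mean(0))
ang=lambda v:np.degrees(np.arctan2(v[1],v[0]))
for M in(Q,T):print([ang(M[0]-M[3]),ang(M[1]-M[2])],np.linalg.norm(M-np.roll(M,1,0),axis=1))
print(ang(Q[1]-Q[0]),ang(T[1]-T[0]))
for z in (.047,.049):
  pass
# block top height check
print(tri([(w2,blk[1]),(w1,np.array((296,123))/4+[270,172])]), tri([(w2,blk[3]),(w1,np.array((98,302))/4+[270,172])]))
```

```text
[[ 0.5154 -0.1777  0.095 ]
 [ 0.5117 -0.1696  0.1072]
 [ 0.55   -0.1648  0.1071]
 [ 0.5528 -0.1742  0.0989]] [ 0.5325 -0.1716  0.102 ]
[[ 0.4958 -0.199   0.048 ]
 [ 0.4914 -0.1529  0.048 ]
 [ 0.5685 -0.1439  0.048 ]
 [ 0.5734 -0.1898  0.048 ]] [ 0.5323 -0.1714  0.048 ]
[[ 0.5132 -0.1786  0.105 ]
 [ 0.5115 -0.169   0.105 ]
 [ 0.5508 -0.1645  0.105 ]
 [ 0.5509 -0.175   0.105 ]] [ 0.5316 -0.1718  0.105 ]
[ 0.5318 -0.1727  0.105 ]
[np.float64(-173.29058041766103), np.float64(-173.38419816258502)] [0.0781 0.0463 0.0776 0.0462]
[np.float64(-174.58918044684825), np.float64(-173.48736748801716)] [0.0379 0.0097 0.0395 0.0105]
95.46289058603789 99.63656133301407
(array([ 0.4915, -0.1527,  0.047 ]), [np.float64(0.0), np.float64(0.0)]) (array([ 0.5737, -0.1899,  0.0476]), [np.float64(0.2), np.float64(0.2)])
```

Block centre is (0.532,-0.1715), its top is at 0.047–0.048 and the sizes match. Key x lies at about 6.5°. I'll measure the press next, so the turn can be planned before grasping.

```bash
python3 -m inch '-.1 .2 0 0 1;-.2 .33 0 0 1;-.2 .33 0 0 1;-.2 .33 .05 0 1;-.2 .33 .05 0 1;-.2 .33 .05 0 1;-.16 .25 .05 0 1;0 0 0 0 1'; python3 -m inch '0 0 0 0 1;0 0 0 0 1;0 0 0 0 1;0 0 0 0 1;0 0 0 0 1;0 0 0 0 1;0 0 0 0 1;0 0 0 0 1'
python3 - <<'E'
from h import *
w=capture("wrist");s=get_state();print(s["tcp_pos"],s["eef_rot"],s["joints"])
import pickle;pickle.dump(w,open("w3.pkl","wb"))
u,r=proj(w,[[.55,.16,.087]])[0].astype(int);print(u,r)
cv2.imwrite("pics/w3.png",cv2.resize(w["color"],(800,600),interpolation=cv2.INTER_CUBIC))
E
```

```text
time_s: 4.35
tcp_pos: [0.6025, 0.1724, 0.2251]
eef_rot: [-180.0, -0.1, -159.6]
contact_force: [-0.4, -0.2, 0.1]
gripper_width: 0.0874
gripper_force: 0.0
time_s: 5.35
tcp_pos: [0.6025, 0.1698, 0.2265]
eef_rot: [-180.0, -0.0, -159.7]
contact_force: [-0.9, -0.2, 0.8]
gripper_width: 0.0875
gripper_force: 0.0
[0.60246922 0.16983349 0.22651595] [-1.79999934e+02 -2.86591837e-03 -1.59721362e+02] [ 3.35858271e+01  1.59768329e+01 -5.88134266e+00 -6.41697836e-04
 -6.81446286e+01 -1.03306950e+02]
269 131
```

View pics/w3.png

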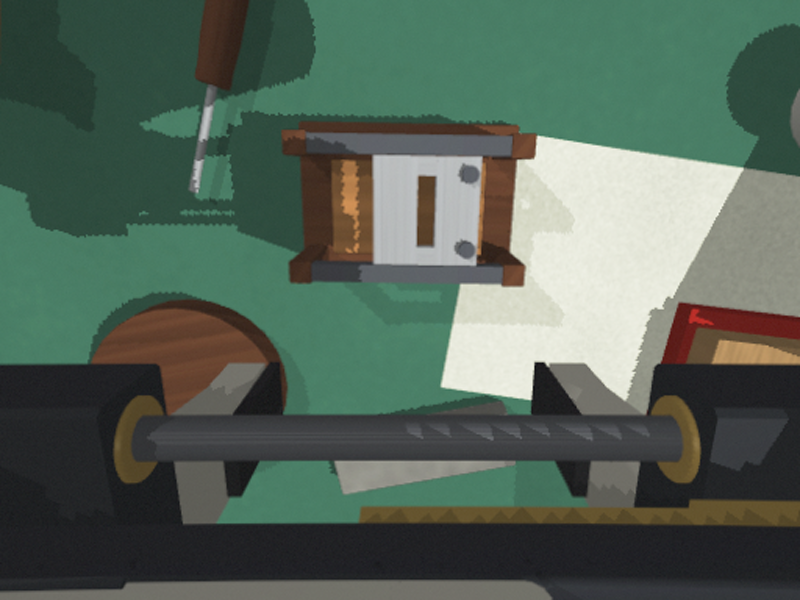

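The press shows from above. The plate runs from (373,153) to (480,265) with two screws on its right side, and the slot is at (417–436,176–247), all in the upscaled picture. I'll segment the plate and slot here and from a second wrist position.

```bash
python3 -m inch '.1 -.2 0 0 1;.1 -.25 0 0 1;0 0 0 0 1;0 0 0 0 1;0 0 0 0 1;0 0 0 0 1;0 0 0 0 1;0 0 0 0 1'
python3 - <<'E'
from h import *
import pickle
np.set_printoptions(precision=4,suppress=True)
w=capture("wrist");pickle.dump(w,open("w4.pkl","wb"))
w3=pickle.load(open("w3.pkl","rb"))
C=[];F=4
for nm,v,g in (("w3",w3,(273,135)),("w4",w,None)):
    if g is None: g=proj(w,[atz(w3,[(273,135)],.087)[0]])[0]
    x0,y0=int(g[0])-50,int(g[1])-50
    im=cv2.resize(v["color"][y0:y0+100,x0:x0+100],None,fx=F,fy=F,interpolation=cv2.INTER_CUBIC)
    gr=im.min(2)  # blue/min channel: steel bright
    cx,cy=int((g[0]-x0)*F),int((g[1]-y0)*F)
    dark=(gr<100).astype(np.uint8);n,l,st,ce=cv2.connectedComponentsWithStats(dark)
    k=l[cy-4:cy+5,cx-4:cx+5].max();ct=max(cv2.findContours((l==k).astype(np.uint8),0,cv2.CHAIN_APPROX_NONE)[0],key=cv2.contourArea)
    px=(ct.reshape(-1,2)+.5)/F-.5+[x0,y0]
    Q=atz(v,px,.087)
    r=cv2.minAreaRect((Q[:,:2]*1000).astype(np.float32));print(nm,st[k],r)
    M=cv2.moments(ct);C.append(np.array([M["m10"]/M["m00"],M["m01"]/M["m00"]])/F-.5+.125+[x0,y0])
    # bright plate
    br=(gr>120).astype(np.uint8);
    ctb=max(cv2.findContours(br,0,cv2.CHAIN_APPROX_NONE)[0],key=cv2.contourArea)
    Qb=atz(v,(ctb.reshape(-1,2)+.5)/F-.5+[x0,y0],.087);print(" plate",cv2.minAreaRect((Qb[:,:2]*1000).astype(np.float32)))
    if nm=="w4": cv2.imwrite("pics/w4.png",np.hstack([im,cv2.merge([dark*200]*3)]))
print(C,tri([(w3,C[0]),(w,C[1])]))
print(get_state()["tcp_pos"])
E
```

```text
time_s: 6.4
tcp_pos: [0.5977, 0.0963, 0.2265]
eef_rot: [-180.0, -0.0, -159.7]
contact_force: [0.1, -0.0, -0.1]
gripper_width: 0.0876
gripper_force: 0.0
w3 [ 176  111   48  179 7704] ((552.567138671875, 163.57452392578125), (40.79878234863281, 10.107658386230469), 19.224510192871094)
 plate ((552.6453857421875, 163.73728942871094), (64.60835266113281, 63.533607482910156), 19.381298065185547)
w4 [ 171  119   56  169 6845] ((552.622314453125, 163.35482788085938), (40.75028991699219, 9.971569061279297), 19.42391014099121)
 plate ((552.7463989257812, 163.49740600585938), (65.12974548339844, 63.75285720825195), 19.318567276000977)
[array([272.2316, 134.5188]), array([342.066 , 166.0879])] (array([0.5521, 0.1635, 0.0857]), [np.float64(0.0), np.float64(0.0)])
[0.5977 0.0962 0.2265]
```

View pics/w4.png

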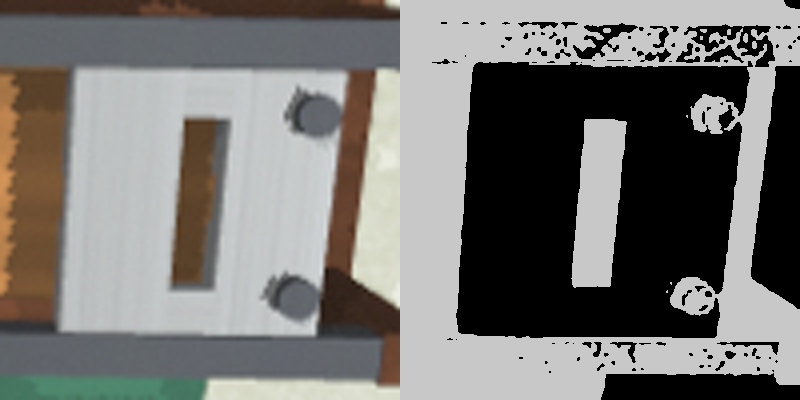

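Slot centre is (0.5526,0.1635) at z about 0.086 with its long axis at 19.35°; both views agree and the sizes fit. Now over the key.

```bash
python3 -m inch '.171 -.254 0 0 1;.171 -.254 0 0 1;.171 -.254 0 0 1;.171 -.254 0 0 1;.171 -.254 0 0 1;.171 -.254 0 0 1;0 0 0 .019 1;0 0 0 .019 1';  python3 -m inch '0 0 .1 0 1;0 0 .2 0 1;0 0 .15 0 1;0 0 0 0 1;0 0 0 0 1;0 0 0 0 1;0 0 0 0 1;0 0 0 0 1'
python3 - <<'E'
from h import *
s=get_state();p=s["tcp_pos"];y=np.radians(s["eef_rot"][2]);d=np.array([.5321,-.1715])-p[:2]
print("tool dx,dy units",(d@[np.cos(y),np.sin(y)])/.15,(d@[np.sin(y),-np.cos(y)])/.15,"dz",(p[2]-.0692)/.15)
E
```

```text
time_s: 7.45
tcp_pos: [0.5323, -0.1725, 0.2266]
eef_rot: [-180.0, 0.0, -173.7]
contact_force: [0.3, 0.3, -0.5]
gripper_width: 0.0875
gripper_force: 0.0
time_s: 8.45
tcp_pos: [0.5327, -0.1717, 0.1595]
eef_rot: [-180.0, 0.0, -173.4]
contact_force: [0.6, -0.8, 0.7]
gripper_width: 0.0875
gripper_force: 0.0
tool dx,dy units 0.003942721572360404 0.0018091475652077078 dz 0.6020277008380951
```

```bash
python3 -m inch '0 0 .2 0 1;0 0 .2 0 1;0 0 .15 0 1;0 0 .05 0 1;0 0 0 0 .25;0 0 0 0 .25;0 0 0 0 .25;0 0 0 0 .25' 5;  python3 -m inch '0 0 0 0 .0;0 0 0 0 0;0 0 0 0 0;0 0 0 0 0;0 0 0 0 0;0 0 0 0 0;0 0 0 0 0;0 0 0 0 0' 5; python3 -m inch '0 0 0 0 .0;0 0 0 0 0;0 0 0 0 0;0 0 0 0 0;0 0 0 0 0;0 0 0 0 0;0 0 0 0 0;0 0 0 0 0' 35
```

```text
time_s: 9.45
tcp_pos: [0.5329, -0.1717, 0.0696]
eef_rot: [-180.0, 0.1, -173.4]
contact_force: [0.1, -0.6, 0.1]
gripper_width: 0.0533
gripper_force: 0.0
time_s: 10.45
tcp_pos: [0.5325, -0.1717, 0.069]
eef_rot: [180.0, -0.0, -173.4]
contact_force: [-0.2, -0.3, 0.1]
gripper_width: 0.0124
gripper_force: 5.0
time_s: 11.45
tcp_pos: [0.5325, -0.1717, 0.069]
eef_rot: [180.0, -0.0, -173.4]
contact_force: [-0.1, -0.2, -0.8]
gripper_width: 0.0119
gripper_force: 35.0
```

```bash
python3 -m inch '0 0 -.1 0 0;0 0 -.15 0 0;0 0 -.2 0 0;0 0 -.25 0 0;0 0 -.2 0 0;0 0 -.1 -.017 0;0 0 0 -.018 0;0 0 0 0 0';python3 -m inch '-.095 .22 0 0 0;-.145 .344 0 0 0;-.145 .344 0 0 0;-.145 .344 0 0 0;-.145 .344 0 0 0;-.1 .25 0 0 0;-.05 .15 0 0 0;-.04 .07 0 0 0';python3 -m inch '0 0 0 0 0;0 0 0 0 0;0 0 0 0 0;0 0 0 0 0;0 0 0 0 0;0 0 0 0 0;0 0 0 0 0;0 0 0 0 0'
python3 - <<'E'
from h import *
import pickle
w=capture("wrist");pickle.dump(w,open("w5.pkl","wb"))
s=get_state();print(s["tcp_pos"],s["eef_rot"],s["contact_force"])
p=s["tcp_pos"];a=np.radians(19.35);ux=np.array([np.cos(a),np.sin(a),0])
pin=p-[0,0,.0432]
print(proj(w,[pin,pin+ux*.018,pin-ux*.018,pin-[0,0,.02],[.5526,.1635,.087]]))
cv2.imwrite("pics/w5.png",cv2.resize(w["color"],(800,600),interpolation=cv2.INTER_CUBIC))
E
```

```text
time_s: 12.45
tcp_pos: [0.5324, -0.1718, 0.2201]
eef_rot: [-180.0, 0.1, -160.9]
contact_force: [-0.3, -0.0, -2.0]
gripper_width: 0.0122
gripper_force: 35.0
time_s: 13.45
tcp_pos: [0.553, 0.1645, 0.219]
eef_rot: [-180.0, -0.0, -160.8]
contact_force: [0.1, -0.2, -2.4]
gripper_width: 0.0119
gripper_force: 35.0
time_s: 14.45
tcp_pos: [0.5532, 0.1637, 0.2191]
eef_rot: [180.0, 0.0, -160.8]
contact_force: [0.1, 0.9, -2.5]
gripper_width: 0.0117
gripper_force: 35.0
[0.5532091  0.16364647 0.21903228] [-1.79999272e+02 -4.15421217e-03 -1.60807161e+02] [-0.69908438 -0.13854671 -1.87612925]
[[259.92735235 221.04373298]
 [260.00995821 245.31887672]
 [259.84080306 195.63513214]
 [259.93480834 211.51491685]
 [260.01788229 187.43686267]]
```

View pics/w5.png

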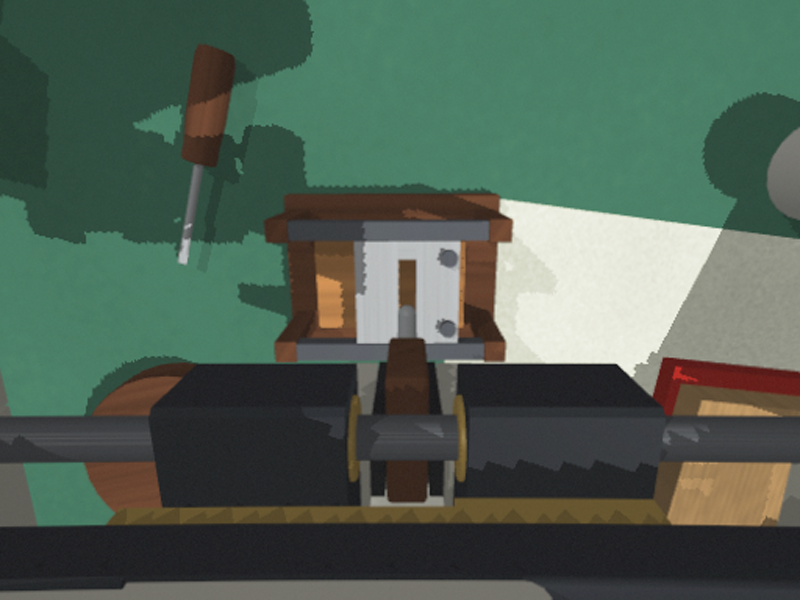

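The pin end shows at (407,306) and the slot centreline at column 407, so they line up across the slot. The predicted pin end agrees within 1 px. I'll lower to just above the plate and check closely.

```bash
python3 -m inch '.004 0 .1 0 0;0 0 .15 0 0;0 0 .1 0 0;0 0 .04 0 0;0 0 0 0 0;0 0 0 0 0;0 0 0 0 0;0 0 0 0 0'
python3 - <<'E'
from h import *
import pickle
w=capture("wrist")
s=get_state();print(s["tcp_pos"],s["eef_rot"],s["contact_force"])
p=s["tcp_pos"];a=np.radians(19.35);ux=np.array([np.cos(a),np.sin(a),0])
pin=p-[0,0,.0432]
print(proj(w,[pin,pin+ux*.018,pin-ux*.018,pin-[0,0,.02],[.5526,.1635,.087]]))
cv2.imwrite("pics/w6.png",cv2.resize(w["color"][150:240,200:320],(800,600),interpolation=cv2.INTER_CUBIC))
E
```

```text
time_s: 15.5
tcp_pos: [0.5528, 0.1635, 0.161]
eef_rot: [180.0, 0.0, -160.8]
contact_force: [-0.4, -0.0, -1.9]
gripper_width: 0.0121
gripper_force: 35.0
[0.55276818 0.16347774 0.16088847] [ 1.79993443e+02  3.06722951e-02 -1.60806139e+02] [-0.08655756  0.01395584 -2.16797343]
[[259.89681548 220.87573641]
 [259.98181455 245.13947238]
 [259.80773907 195.47606272]
 [259.90138837 211.34363204]
 [260.00192453 206.6803769 ]]
```

View pics/w6.png

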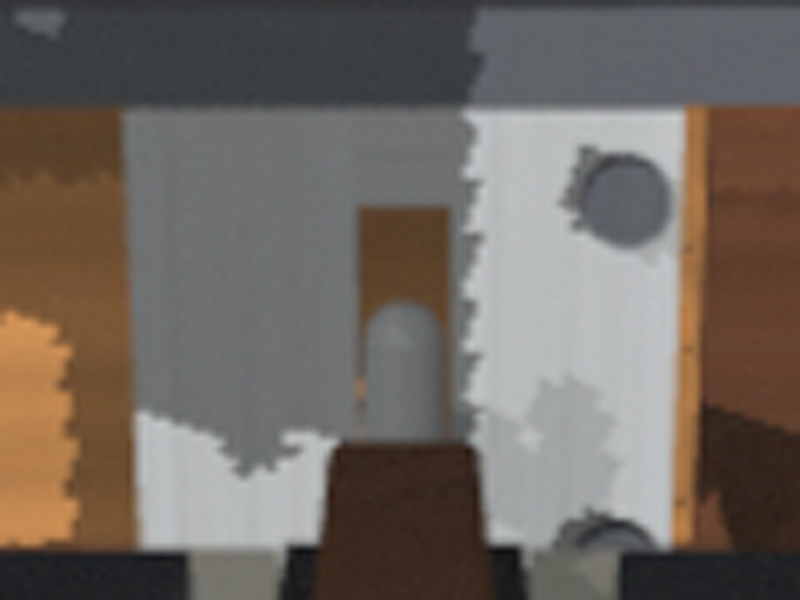

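The pin spans columns 365–443 (centre 404) and the slot 359–449 (centre 404), so it is centred. I'll descend slowly and watch the force.

```bash
python3 -m inch '0 0 .015 0 0;0 0 .015 0 0;0 0 .015 0 0;0 0 .015 0 0;0 0 .01 0 0;0 0 .01 0 0;0 0 .01 0 0;0 0 .005 0 0'
```

```text
time_s: 16.55
tcp_pos: [0.5526, 0.1634, 0.1462]
eef_rot: [-180.0, -0.0, -160.8]
contact_force: [-0.0, 1.0, -1.3]
gripper_width: 0.0118
gripper_force: 35.0
```

```bash
python3 -m inch '0 0 .012 0 0;0 0 .012 0 0;0 0 .012 0 0;0 0 .01 0 0;0 0 .01 0 0;0 0 .01 0 0;0 0 .005 0 0;0 0 0 0 0'; python3 -m inch '0 0 .008 0 0;0 0 .008 0 0;0 0 .005 0 0;0 0 .005 0 0;0 0 0 0 0;0 0 0 0 0;0 0 0 0 0;0 0 0 0 0'
```

```text
time_s: 17.55
tcp_pos: [0.5526, 0.1634, 0.1356]
eef_rot: [-180.0, -0.0, -160.8]
contact_force: [-0.1, 0.9, -1.8]
gripper_width: 0.0117
gripper_force: 35.0
time_s: 18.55
tcp_pos: [0.5527, 0.1634, 0.1318]
eef_rot: [180.0, -0.0, -160.8]
contact_force: [-0.2, 0.2, -1.6]
gripper_width: 0.0117
gripper_force: 35.0
```

The pin is now in the slot with no side force. On to the board.

```bash
python3 -m inch '0 0 .01 0 0;0 0 .01 0 0;0 0 .01 0 0;0 0 .01 0 0;0 0 .01 0 0;0 0 .01 0 0;0 0 .005 0 0;0 0 0 0 0'; python3 -m inch '0 0 .01 0 0;0 0 .01 0 0;0 0 .01 0 0;0 0 .01 0 0;0 0 .01 0 0;0 0 .01 0 0;0 0 0 0 0;0 0 0 0 0'
```

```text
time_s: 19.55
tcp_pos: [0.5527, 0.1634, 0.122]
eef_rot: [-180.0, 0.0, -160.8]
contact_force: [-0.1, -0.2, 0.8]
gripper_width: 0.0116
gripper_force: 35.0
time_s: 20.55
tcp_pos: [0.5527, 0.1634, 0.1131]
eef_rot: [-180.0, 0.0, -160.8]
contact_force: [-0.8, -0.5, 2.1]
gripper_width: 0.0117
gripper_force: 35.0
```

```bash
python3 -m inch '0 0 .008 0 0;0 0 .006 0 0;0 0 0 0 0;0 0 0 0 0;0 0 0 -.01 0;0 0 0 -.01 0;0 0 0 -.01 0;0 0 0 0 0'
```

```text
time_s: 21.55
tcp_pos: [0.5527, 0.1634, 0.111]
eef_rot: [-180.0, 0.0, -150.0]
contact_force: [-0.0, 0.1, 3.2]
gripper_width: 0.0118
gripper_force: 35.0
```

```bash
python3 -m inch '0 0 0 -.012 0;0 0 0 -.012 0;0 0 0 -.012 0;0 0 0 -.012 0;0 0 0 -.012 0;0 0 0 0 0;0 0 0 0 0;0 0 0 0 0'; python3 -c "
from plant import get_state as g;print(g()['moment'])"
```

```text
time_s: 22.55
tcp_pos: [0.5527, 0.1634, 0.1109]
eef_rot: [-180.0, -0.0, -128.5]
contact_force: [0.3, -0.2, 3.0]
gripper_width: 0.0118
gripper_force: 35.0
[-0.14600434 -0.01859098  0.04832064]
```

```bash
python3 -m inch '0 0 0 -.02 0;0 0 0 -.025 0;0 0 0 -.025 0;0 0 0 -.025 0;0 0 0 -.025 0;0 0 0 -.025 0;0 0 0 -.016 0;0 0 0 0 0'; python3 -m inch '0 0 -.008 0 0;0 0 -.008 0 0;0 0 -.008 0 0;0 0 -.008 0 0;0 0 0 0 0;0 0 0 0 0;0 0 0 0 0;0 0 0 0 0'; python3 -c "
from plant import get_state as g;print(g()['moment'])"
```

```text
time_s: 23.55
tcp_pos: [0.5527, 0.1635, 0.1109]
eef_rot: [-180.0, 0.0, -70.5]
contact_force: [0.0, -0.4, 2.4]
gripper_width: 0.0118
gripper_force: 35.0
time_s: 24.55
tcp_pos: [0.5527, 0.1634, 0.1157]
eef_rot: [-180.0, 0.0, -70.5]
contact_force: [0.9, 0.8, 1.9]
gripper_width: 0.012
gripper_force: 35.0
[ 0.1422926  -0.05140905  0.00499469]
```

```bash
python3 -m inch '0 0 -.005 0 0;0 0 -.005 0 0;0 0 -.004 0 0;0 0 0 0 0;0 0 0 0 0;0 0 0 0 0;0 0 0 0 0;0 0 0 0 0'
```

```text
time_s: 25.55
tcp_pos: [0.5526, 0.1634, 0.1178]
eef_rot: [180.0, 0.0, -70.5]
contact_force: [0.8, 0.6, 1.1]
gripper_width: 0.0123
gripper_force: 35.0
```

```bash
python3 -m inch '0 0 0 0 0;0 0 0 0 0;0 0 0 0 0;0 0 0 0 0;0 0 0 0 .2;0 0 0 0 .2;0 0 0 0 .3;0 0 0 0 .3' 3;  python3 -m inch '0 0 0 0 .5;0 0 0 0 .5;0 0 0 0 .5;0 0 -.1 0 .5;0 0 -.2 0 .5;0 0 -.2 0 .5;0 0 -.2 0 .5;0 0 0 0 .5'
python3 - <<'E'
from h import *
w=capture("wrist");s=capture("scene");d=capture("side")
X=[.5526,.1635,.11];T=[]
for v in(w,s,d):
    u,r=proj(v,[X])[0].astype(int);h=60 if v is w else 32
    T.append(cv2.resize(v["color"][max(r-h,0):r+h,max(u-h,0):u+h],(266,400 if 0 else 266),interpolation=cv2.INTER_CUBIC));print(u,r)
    a=np.radians(109.35)
    print(proj(v,[[.5526,.1635,.154],[.5526+.02*np.cos(a),.1635+.02*np.sin(a),.154],[.5526-.02*np.cos(a),.1635-.02*np.sin(a),.154]]))
cv2.imwrite("pics/f.png",np.hstack(T))
E
```

```text
time_s: 26.55
tcp_pos: [0.5526, 0.1634, 0.1177]
eef_rot: [180.0, -0.0, -70.5]
contact_force: [-0.4, 0.1, -0.2]
gripper_width: 0.0255
gripper_force: 0.0
time_s: 27.55
tcp_pos: [0.5542, 0.1641, 0.2268]
eef_rot: [-179.7, 0.0, -70.4]
contact_force: [-0.2, -0.4, -0.3]
gripper_width: 0.0439
gripper_force: 0.0
261 191
[[261.8718279  206.28039697]
 [261.74261753 230.43186332]
 [262.00772729 181.0016973 ]]
285 155
[[285.91376946 143.21474509]
 [287.44699163 140.37556592]
 [284.34503415 146.11964428]]
216 160
[[215.8534878  150.40212531]
 [210.99416589 148.33781989]
 [220.76465577 152.48902308]]
```

View pics/f.png

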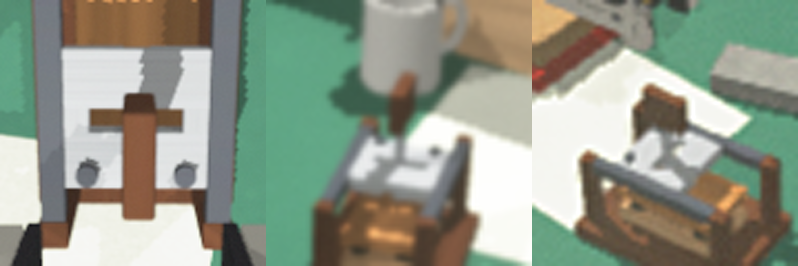

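The last picture shows the key upright in the plate, its paddle square across the slot. The shank passes through the slot's middle, the gripper is clear, and the neighbouring things look undisturbed.

```bash
python3 -c "
from plant import close_job;print(close_job())"
```

```text
the job is handed in; nothing more can be done
None
```

I handed the job in at about 28 s: the T-key is through the slot and turned a quarter turn, the spring load on the press stayed at about 5 N, the gripper is clear, and the last views show the key standing upright by itself (pin in the groove inferred from its height, not seen).

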